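Scrap padlock through the sprung drop flap

TASK

Get the worn brass padlock on top of the green scrap box into the box: push the self-closing flap down with one finger, and while that finger holds it open push the padlock off the shelf through the opening with the other finger, never onto the shut flap. Only push the padlock, do not pick it up; then take the fingers away so that the flap springs fully shut, and leave the silver disc lock, the red-capped key, the pin vise and the aluminium knob where they lie.

Things in the scene. Friction and masses are not known exactly. Their poses are not given: they have to be found in the camera images.
- dropbox: Fixed green sheet-steel scrap box with a flat steel top, 220 (x) by 250 (y) by 140 mm high. Origin: centre of its underside, on the counter. +y runs along the top from shelf to flap, the way the padlock goes. Top at z = 140 mm: shelf from y = -125 to -15, flap over the opening from -15 to +95 (opening x = -95 to +95), then a flat strip to +125; all flush, no rims. Empty inside, floor 10 mm up.
- shelf_edge (a point): Middle of the shelf's edge at the opening, on the top surface (box frame 0, -15, 140 mm); axes as the box's.
- flap (a joint): Angle of the dark steel flap (186 mm wide, 108 long, 4 thick, black rubber pad): 0 = shut, grows as pushed down, stop 1.4 rad. Hinged along its far edge (box y = +95, z = 138 mm), free edge beside the shelf: at one depth, a finger nearer the hinge opens it wider. The spring takes 2 N near the free edge, 4 N half-way, 9 N 30 mm from the hinge; it bears the padlock unopened and shuts in under 1 s.
- flap_edge (a point): Middle of the flap's free edge, on its upper face; turns with the flap.
- padlock_mid (a point): Centre of the brass padlock's body, half-way up, 8 mm above the shelf it lies flat on. Body 40 (x) by 33 (y) by 16 mm thick (z); the steel shackle sticks out along +y, to 44 mm from this point, pointing roughly to the flap; the flat end to push on lies 16.5 mm away along -y. About 160 g, slides easily.
- disclock_mid (a point): Centre of the silver disc lock, a round lock 68 mm across and 26 mm high lying flat on the shelf beside the padlock, its centre about 10 cm from the padlock's. To be left alone.
- redkey: A key with a red plastic cap, lying on the counter in front of the box: cap 25 mm across, 8 mm thick (origin under the cap's centre), brass blade to 46 mm along +x. To be left alone.
- pinvise: A bright steel pin vise, 88 mm long along its x and 10 mm thick, lying on the counter beside the box; origin under its middle. To be left alone.
- alknob: A polished aluminium knob, 32 mm across and 32 mm high, standing on the counter beside the box; origin under its centre. To be left alone.
Things that resemble listed ones, but are neither listed nor needed, are in the scene too. What is shaped like the part that bears padlock_mid but white is not meant.

How it is judged:
On the way, in this order (a step that is already met when the one before it is completed fails the run):
1. a finger holds the flap open while the padlock still lies on the shelf (value of joint flap above 0.2 rad and contact force between the fingers and flap above 0.3 N and z of padlock_mid in the frame of dropbox above 0.141 m and y of padlock_mid in the frame of dropbox below -0.015 m), for 0.2 s.
2. the padlock has gone down through the opening while a finger still holds the flap open (value of joint flap above 0.2 rad and contact force between the fingers and flap above 0.3 N and z of padlock_mid in the frame of dropbox below 0.115 m), for 0.03 s.
At the end, for the whole second after the job is handed in: The padlock lies inside the scrap box (its centre more than 65 mm below the top), the flap is shut to within 0.04 rad, and the disc lock, key, pin vise and knob are within 15 mm of where they started (z of padlock_mid in the frame of dropbox below 0.075 m and x of padlock_mid in the frame of dropbox between -0.11 and 0.11 m and y of padlock_mid in the frame of dropbox between -0.125 and 0.125 m and value of joint flap below 0.04 rad and distance of each of disclock_mid, redkey, pinvise, alknob from where it was at the start of the episode below 0.015 m); the robot touches nothing.
It fails at once if the padlock is picked up (its centre more than 25 mm above its place on the shelf) (height (world z) of padlock_mid above 0.173 m).
It fails at once if the padlock is pushed with its centre beyond the shelf's edge onto the shut flap (y of padlock_mid in the frame of dropbox above -0.01 m and z of padlock_mid in the frame of dropbox above 0.14 m and value of joint flap below 0.1 rad).
It fails at once if the disc lock, the key, the pin vise or the knob is moved more than 15 mm (distance of any of disclock_mid, redkey, pinvise, alknob from where it was at the start of the episode above 0.015 m).
It also fails if it takes over 45 s, if anything falls off the work surface, if the arm or the gripper's body presses on something with over 40 N, if the wrist force passes 120 N, or if a joint passes its speed limit or range.

ROBOT

A 7-joint arm with a two-finger parallel gripper is mounted at the origin on the work surface. World frame = base frame: x ahead of the robot, y to its left, z up, the work surface at z = 0. Lengths are in m, angles in rad, forces in N, time in s.
With the tool pointing down it reaches from about 0.4 to 0.85 m from the base axis. Payload 6.9 kg.
Tool frame: the origin (TCP) lies midway between the tips of the shut fingers; the grasp point (between the pads) lies behind it (ctrl.pinch_z is the z of the grasp point in the tool frame, in m); z points along the fingers, y is the direction in which the jaws open and shut (so a half turn about z gives the same grasp; the last joint's range is limited). The gripper opens to 85 mm and grips with 20 to 120 N. Pads are 22 mm wide; open, the fingers measure 114 mm over their backs; the gripper's body (76 mm by 85 mm) begins 54 mm behind the grasp point. The pads swing forward as they close: fully open they stand 13 mm farther back than shut.
Start: joints at [-1.056, 0.507, -0.238, 1.5, 0.126, 1.149, -0.155], TCP at [0.249, 0.573, 0.231] pointing down, gripper open.
Joint ranges: [-3.08, 3.08], [-0.24, 2.05], [-1.43, 1.35], [0, 2.5], [-1.52, 4.66], [0.17, 1.96], [-2.89, 2.89]. Speed limits (rad/s): [2.39, 2.39, 3.14, 3.14, 3.14, 3.14, 3.14].

INTERFACE

Orientations are given as a unit quaternion [w, x, y, z].
In Python, from station import ctrl, get_state, vision, ticket, models gives the robot as it stands. Calls block until the motion is done:
- ctrl.movep(position, orientation): joint-space move of the TCP to a pose.
- ctrl.movel(position, frame=None, max_speed=0.15): straight line of the TCP; frame=None keeps the orientation; max_speed is the mean speed in m/s.
- ctrl.set_joints(angles): joint-space move.
- ctrl.ungrasp() and ctrl.close_gripper(force=None): open the fingers fully, or close them until they stop; force is the grip in N (None keeps the last).
- ctrl.pause(seconds).
- ctrl.ik(position, orientation): joint angles nearest the present ones, or None.
- get_state(): the state.
- vision.grab_frame(name): name is "side" or "top"; returns (picture, depth): 400x640x3 uint8, blue, green, red; 400x640 float32, m along the optical axis (not along the pixel's ray), 0 where there is no reading.
- vision.camera_info(name): a dict with "mtx" (3x3 intrinsics, pixels), "R" (3x3) and "t" (3): a world point X has camera coordinates R X + t. Camera axes: x right, y down, z forward; pixel columns grow to the right and rows downward; lengths in m; the calibration is good to about 2 mm. A picture is of the moment at which its call begins. camera_info takes no time and is no camera call.
A pose or a line that the arm cannot do raises ctrl.Unreachable and nothing moves.
- ticket.close_job(): hands the job in, once; it reports no verdict.
Trained networks look in the newest picture that a camera, given by its name, has taken for a name from the list of things; names that differ only in an ending like _2 or _b are one class to them, and where a whole thing is asked for, a point or a joint stands for the part that bears it (a point fixed in the world has none). Each returns a list of dicts, best first, with "p" (0 to 1); they miss things now and then, are a little off and sometimes report something else, mostly with a low value. They report only what shows in the picture. A call takes as long as a camera call. They do not tell look-alikes from the thing itself.
- models.recognise(camera, target): "point" ([column, row] in pixels, amid what is visible of it).
- models.masks_of(camera, target): "mask" (400x640 bool, what is visible of it) and "point" ([column, row] in pixels, amid what is visible of it).
The state is a dict: "time": time; "qpos": joint angles; "qd": joint speeds; "tau": joint torques, N m; "tcp_pos": TCP position; "eef_rot": TCP orientation; "contact_force": force on the tool from outside, world axes, zero at the start; "wrist_torque": the same for the moment, N m; "width": finger opening in m.
Only numpy, scipy, OpenCV 4.12 (cv2) and the standard library are available. Lean on these libraries where they do the work, as an engineer would, in place of code of your own. Each camera call takes 0.05 s, during which the arm holds its last target.

## Working session

There is one attempt and no reset: what is moved stays moved. The work goes in short steps, each a Python script; the robot and the scene stay as the last script left them, time stands still between calls to the robot, and variables do not carry over. Pictures are saved under pics/ and viewed, and the job is handed in when it is done.

```bash
mkdir -p pics; ls; python3 - <<'E'
from station import ctrl, get_state, vision, ticket, models
import cv2
for n in("top","side"):
    im,d=vision.grab_frame(n); cv2.imwrite(f"pics/{n}0.png",im)
    c=vision.camera_info(n); print(n,c['mtx'].tolist(),c['R'].round(3).tolist(),c['t'].round(3).tolist())
    for t in("dropbox","padlock_mid","disclock_mid","flap","redkey","pinvise","alknob"):
        print(t,[(r['p'],r['point']) for r in models.recognise(n,t)][:4])
print(get_state(), ctrl.pinch_z)
E
```

```text
pics
top [[455.14349828796315, 0.0, 313.3111234575845], [0.0, 455.14349828796315, 202.1973976124928], [0.0, 0.0, 1.0]] [[-0.006, -1.0, -0.002], [-0.976, 0.006, -0.218], [0.218, 0.0, -0.976]] [-0.022, 0.596, 1.012]
dropbox [(0.63, [337.6, 218.6])]
padlock_mid [(0.83, [366.1, 182.5]), (0.54, [365.8, 137.5]), (0.52, [432.8, 180.4])]
disclock_mid [(0.6, [387.1, 221.4])]
flap [(0.63, [332.5, 225.2])]
redkey []
pinvise [(0.58, [277.6, 275.7]), (0.56, [328.2, 223.4])]
alknob [(0.55, [269.1, 218.0]), (0.45, [336.5, 219.0])]
side [[360.9638385145542, 0.0, 317.0195496839416], [0.0, 360.9638385145542, 204.856979888059], [0.0, 0.0, 1.0]] [[-0.75, -0.661, 0.014], [-0.469, 0.516, -0.717], [0.467, -0.544, -0.697]] [0.42, 0.358, 0.52]
dropbox []
padlock_mid [(0.88, [339.3, 154.2]), (0.58, [297.1, 169.9])]
disclock_mid [(0.96, [389.7, 160.8])]
flap [(0.87, [346.2, 196.4])]
redkey [(0.73, [412.7, 259.4])]
pinvise [(0.52, [345.4, 305.2])]
alknob [(0.68, [285.1, 268.8])]
{'time': 0.8, 'qpos': array([-1.05549267,  0.50747381, -0.23758144,  1.50018849,  0.1257012 ,
        1.14889974, -0.15479571]), 'qd': array([-1.55659668e-03,  3.67283039e-04, -3.74475985e-04,  1.73779750e-03,
        6.10531925e-04, -9.43066752e-04, -2.21695870e-05]), 'tau': array([ 1.19589437e-03, -6.20306110e+01, -2.18467087e+00, -2.49942434e+01,
        1.38718725e-02,  2.40047644e-03,  1.53785874e-05]), 'tcp_pos': array([0.24904941, 0.57323112, 0.23129458]), 'eef_rot': array([1.68188759e-06, 2.03488905e-01, 9.79077252e-01, 3.48489706e-06]), 'contact_force': array([0.85357996, 0.23249704, 0.82932639]), 'wrist_torque': array([-0.0138402 , -0.00197349,  0.00481696]), 'width': 0.08545695113257336} -0.0187
```

View pics/top0.png

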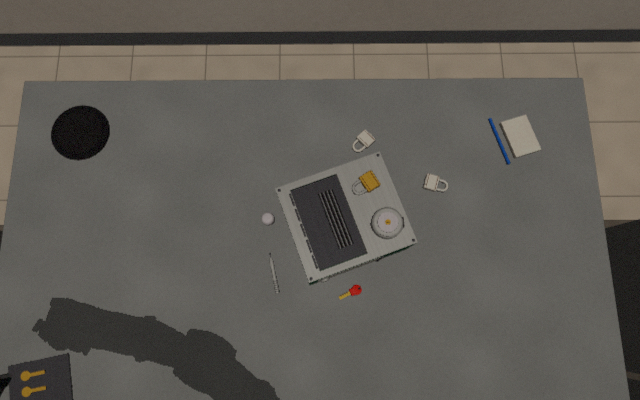

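View pics/side0.png

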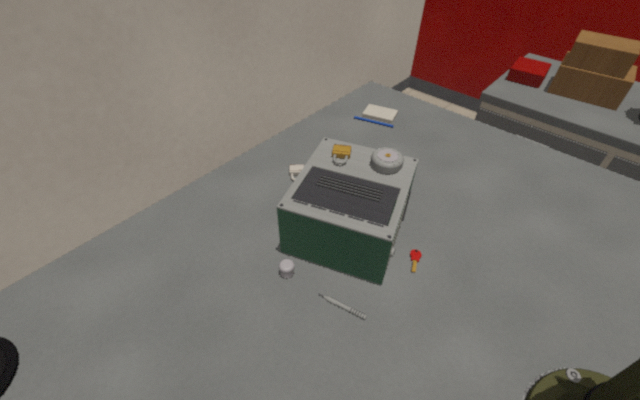

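The top view shows the box at about (345,217). The brass padlock is at (366,184) with its shackle toward the flap, and the disc lock is at (388,222). White look-alike padlocks lie on the counter at (364,140) and (435,183). Next I'll measure the box and padlock poses.

```bash
cat > h.py <<'E'
from station import ctrl, get_state, vision, ticket, models
import cv2, numpy as np
def cloud(n):
    im,d=vision.grab_frame(n); c=vision.camera_info(n); K=c['mtx']
    v,u=np.mgrid[:400,:640]
    P=np.stack([(u-K[0,2])/K[0,0]*d,(v-K[1,2])/K[1,1]*d,d],-1)
    W=(P-c['t'])@c['R']; W[d==0]=np.nan
    return im,d,W
def onplane(n,px,z):
    c=vision.camera_info(n);K=c['mtx']
    r=c['R'].T@np.array([(px[0]-K[0,2])/K[0,0],(px[1]-K[1,2])/K[1,1],1]); o=-c['R'].T@c['t']
    return o+r*(z-o[2])/r[2]
def proj(n,X):
    c=vision.camera_info(n);p=c['mtx']@(c['R']@np.asarray(X)+c['t']);return p[:2]/p[2]
E
python3 - <<'E'
from h import *
for n in("top","side"):
    im,d,W=cloud(n)
    m=(abs(W[...,2]-.14)<.012).astype(np.uint8)
    k,l,s,c=cv2.connectedComponentsWithStats(m); i=1+np.argmax(s[1:,4]); mm=l==i
    pts=W[mm][:,:2].astype(np.float32)
    print(n,s[i],np.median(W[mm][:,2]),cv2.minAreaRect(pts))
    # pixel contour corner on plane
    cs,_=cv2.findContours(mm.astype(np.uint8),cv2.RETR_EXTERNAL,cv2.CHAIN_APPROX_NONE)
    ct=max(cs,key=len)[:,0]
    q=np.array([onplane(n,p,.14)[:2] for p in ct],np.float32); r=cv2.minAreaRect(q);print(r,cv2.boxPoints(r).tolist())
    for t,z in(("padlock_mid",.156),("disclock_mid",.166)):
        ms=models.masks_of(n,t)
        for r in ms:
            ys,xs=np.where(r['mask']); 
            q=np.array([onplane(n,p,z)[:2] for p in zip(xs,ys)],np.float32)
            zz=W[r['mask']][:,2]
            print(t,r['p'],r['point'],len(xs),'zmed',np.nanmedian(zz),'z95',np.nanpercentile(zz,90),q.mean(0),cv2.minAreaRect(q))
E
```

```text
top [  275   152   143   131 10142] 0.13904595508168732 ((0.5504990816116333, -0.09520745277404785), (0.22093665599822998, 0.25039079785346985), 19.845544815063477)
((0.5497052073478699, -0.09512805938720703), (0.22031521797180176, 0.24973829090595245), 19.831493377685547) [[0.4037180542945862, -0.015035867691040039], [0.4884430766105652, -0.24996328353881836], [0.6956923604011536, -0.17522025108337402], [0.6109673380851746, 0.0597071647644043]]
padlock_mid 0.7 [366.7, 140.6] 253 zmed 0.013961036662296184 z95 0.017194167921054083 [ 0.7191326  -0.14118491] ((0.7153506278991699, -0.13718919456005096), (0.03688795864582062, 0.04931655526161194), 45.336849212646484)
padlock_mid 0.67 [367.8, 181.7] 401 zmed 0.15348940145739148 z95 0.15651644411992446 [ 0.61737454 -0.14201586] ((0.6148101687431335, -0.13809090852737427), (0.04174678400158882, 0.062435977160930634), 31.187007904052734)
disclock_mid 0.72 [387.7, 222.2] 823 zmed 0.1646354134482116 z95 0.1672149194652586 [ 0.5266783  -0.18150674] ((0.5269641876220703, -0.1817263513803482), (0.06850358843803406, 0.06450646370649338), 89.6200256
[... 410 characters left out ...]
6068909168243408, 0.07082313299179077]]
padlock_mid 0.78 [339.6, 152.0] 237 zmed 0.1566059705175424 z95 0.15804837152506074 [ 0.61689866 -0.14202744] ((0.6149953007698059, -0.1400473564863205), (0.038874395191669464, 0.05563908442854881), 37.55125427246094)
padlock_mid 0.59 [298.2, 169.7] 150 zmed 0.016561245516012183 z95 0.018213404680619417 [ 0.6459469  -0.02831508] ((0.6415433287620544, -0.026669204235076904), (0.026574796065688133, 0.04469195380806923), 43.00975799560547)
disclock_mid 0.91 [390.1, 160.6] 719 zmed 0.16650932351378456 z95 0.16834650214379596 [ 0.5207055  -0.16957127] ((0.5201573967933655, -0.17069536447525024), (0.06427521258592606, 0.0902392640709877), 35.174659729003906)
```

```bash
cat >> h.py <<'E'
C=np.array([.5502,-.0951]); A=np.deg2rad(19.83)
RB=np.array([[np.cos(A),-np.sin(A),0],[np.sin(A),np.cos(A),0],[0,0,1]])
def tobox(X): return (np.asarray(X)-[*C,0])@RB
def frombox(b): return RB@np.asarray(b)+[*C,0]
E
python3 - <<'E'
from h import *
for n,ux in(("top",(320,420,150,260)),("side",(320,420,130,180))):
    im,d,W=cloud(n)
    hsv=cv2.cvtColor(im,cv2.COLOR_BGR2HSV)
    B=tobox(W.reshape(-1,3)).reshape(W.shape)
    y=(hsv[...,0]>12)&(hsv[...,0]<32)&(hsv[...,1]>120)&(B[...,2]>.13)&(B[...,0]>.01)
    k,l,s,c=cv2.connectedComponentsWithStats(y.astype(np.uint8)); i=1+np.argmax(s[1:,4]); y=l==i
    top=y&(B[...,2]>.151)
    print(n,y.sum(),top.sum(),np.nanmedian(B[top],0))
    v,u=np.where(y)
    for z in (.156,):
        q=np.array([tobox(onplane(n,p,z))[:2] for p in zip(u,v)],np.float32)*1000
        print(z,q.mean(0),cv2.minAreaRect(q))
    print(cv2.minAreaRect((B[top][:,:2]*1000).astype(np.float32)))
    # top things: all above-shelf points near padlock
    m=(B[...,2]>.146)&(B[...,0]>.01)&(abs(B[...,1])<.13)&(B[...,0]<.11)&(B[...,2]<.18)
    q=B[m]*1000; print('all',len(q),q.min(0),q.max(0))
    x0,x1,y0,y1=ux
    cv2.imwrite(f"pics/{n}_crop.png",cv2.resize(im[y0:y1,x0:x1],None,fx=6,fy=5.4 if n=="top" else 6,interpolation=cv2.INTER_CUBIC)[:600])
    # flap free edge: dark pixels
E
```

```text
top 262 251 [ 0.05011472 -0.07496296  0.1546425 ]
0.156 [ 50.12305 -74.09272] ((50.277008056640625, -73.88510131835938), (39.379432678222656, 33.606971740722656), 13.517576217651367)
((50.44395065307617, -74.95687866210938), (38.788570404052734, 31.928565979003906), 11.923961639404297)
all 355 [ 28.45285153 -94.34590498 146.31499411] [ 71.37448751 -32.68427687 159.84302374]
side 178 158 [ 0.0488016  -0.06869927  0.15677785]
0.156 [ 48.568188 -67.75167 ] ((48.255462646484375, -65.43666076660156), (37.08454132080078, 43.76400375366211), 10.400354385375977)
((49.51483917236328, -72.77911376953125), (37.0790901184082, 30.61025619506836), 9.540578842163086)
all 289 [ 27.46601838 -91.67514694 146.12650055] [ 69.93014869 -30.66616099 159.34353606]
```

```bash
ls pics
```

```text
side0.png
side_crop.png
top0.png
top_crop.png
```

View pics/top_crop.png

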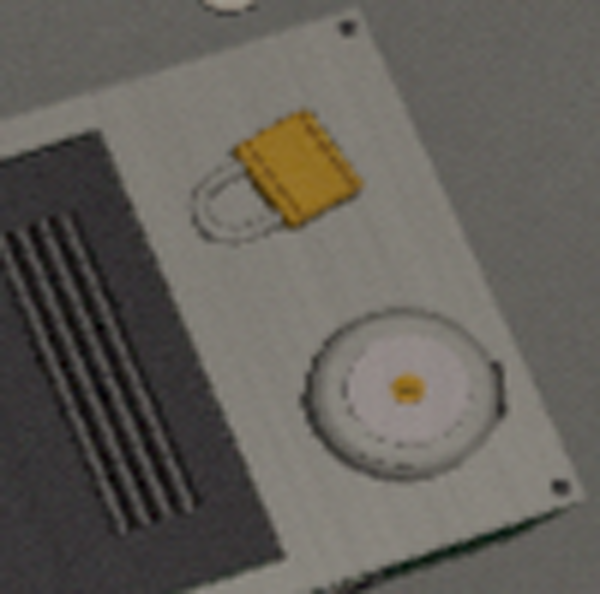

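Padlock: centre at box (50,-73.5) mm, turned about 12°, with its flat end at y≈-90 mm. The finger span is about 80 mm tilted, so from there the flap finger would land on the shelf edge. Plan:
1. Nudge the padlock about 23 mm along the shelf with the tool level.
2. Tilt 20° so one finger is about 30 mm lower, which opens the flap.
3. Push on.

First I'll check that the arm can reach every waypoint.

```bash
cat >> h.py <<'E'
from scipy.spatial.transform import Rotation as Ro
PSI=np.deg2rad(12); U=np.array([-np.sin(PSI),np.cos(PSI),0]); K3=np.array([0,0,1.])
REAR=np.array([.050,-.0735,0])-U*.0165
def pose(s,dz,th,sg=1,tip=-.013):
    """inner tip corner of pusher at REAR+U*s (m along push), dz above top"""
    th=np.deg2rad(th)
    y=sg*(U*np.cos(th)-K3*np.sin(th)); z=-U*np.sin(th)-K3*np.cos(th)
    R=RB@np.stack([np.cross(y,z),y,z],1)
    P=REAR+U*s; P=P+[0,0,.14+dz]
    t=frombox(P)-R@np.array([0,-sg*.0427,tip])
    q=Ro.from_matrix(R).as_quat()
    return t,np.array([q[3],q[0],q[1],q[2]])
E
python3 - <<'E'
from h import *
for sg in(1,-1):
    for a in((-.012,.1,0),(-.012,.006,0),(.023,.006,0),(.015,.08,0),(.015,.08,20),(.015,.005,20),(.08,.005,20),(.08,.09,20)):
        t,q=pose(*a,sg); j=ctrl.ik(t,q); print(sg,a,t.round(3),None if j is None else j.round(2))
E
```

```text
1 (-0.012, 0.1, 0) [ 0.615 -0.135  0.227] [ 0.24  0.51 -0.11  1.5   0.06  1.14  2.25]
1 (-0.012, 0.006, 0) [ 0.615 -0.135  0.133] [ 0.3   0.6  -0.19  1.62  0.14  0.93  2.18]
1 (0.023, 0.006, 0) [ 0.596 -0.105  0.133] [ 0.26  0.57 -0.2   1.69  0.14  0.9   2.13]
1 (0.015, 0.08, 0) [ 0.6   -0.112  0.207] [ 0.23  0.5  -0.13  1.58  0.07  1.07  2.2 ]
1 (0.015, 0.08, 20) [ 0.604 -0.118  0.193] [ 0.07  0.43 -0.14  1.82  0.52  0.79  1.73]
1 (0.015, 0.005, 20) [ 0.604 -0.118  0.118] [ 0.06  0.52 -0.12  1.9   0.64  0.64  1.58]
1 (0.08, 0.005, 20) [ 0.57  -0.063  0.118] [-0.04  0.49 -0.13  1.99  0.67  0.64  1.44]
1 (0.08, 0.09, 20) [ 0.57  -0.063  0.203] [-0.02  0.37 -0.16  1.88  0.53  0.82  1.61]
-1 (-0.012, 0.1, 0) [ 0.615 -0.135  0.227] [-0.16  0.57  0.58  1.5  -0.33  1.17 -0.54]
-1 (-0.012, 0.006, 0) [ 0.615 -0.135  0.133] [-0.12  0.65  0.51  1.63 -0.37  0.96 -0.5 ]
-1 (0.023, 0.006, 0) [ 0.596 -0.105  0.133] [-0.17  0.61  0.51  1.69 -0.36  0.93 -0.54]
-1 (0.015, 0.08, 0) [ 0.6   -0.112  0.207] [-0.19  0.55  0.55  1.58 -0.31  1.1  -0.57]
-1 (0.015, 0.08, 20) [ 0.604 -0.118  0.193] [-0.36  0.48  0.52  1.82  0.08  0.69 -0.99]
-1 (0.015, 0.005, 20) [ 0.604 -0.118  0.118] [-0.32  0.57  0.46  1.91  0.09  0.51 -1.03]
-1 (0.08, 0.005, 20) [ 0.57  -0.063  0.118] [-0.44  0.53  0.47  1.99  0.16  0.5  -1.2 ]
-1 (0.08, 0.09, 20) [ 0.57  -0.063  0.203] [-0.48  0.41  0.5   1.89  0.17  0.72 -1.16]
```

```bash
python3 - <<'E'
from h import *
t,q=pose(-.014,.12,0,-1); ctrl.movep(t,q)
t,q=pose(-.014,.045,0,-1); ctrl.movel(t,q)
s=get_state(); print(s['time'],s['tcp_pos']-t,s['contact_force'],s['width'])
for n in("top","side"):
    im,d=vision.grab_frame(n)
    for p,c in((REAR+[0,0,.14],(0,0,255)),(REAR-U*.014+[0,0,.185],(255,0,255)),([0,-.015,.14],(255,0,0)),(REAR+U*(.0855-.014)+[0,0,.185],(255,0,255))):
        a=proj(n,frombox(p)); cv2.circle(im,tuple(int(round(v)) for v in a),1,c,-1)
    x0,y0=(300,120) if n=="top" else (270,100)
    cv2.imwrite(f"pics/{n}1.png",cv2.resize(im[y0:y0+130,x0:x0+150],None,fx=4.5,fy=4.5))
E
```

```text
4.6667 [ 0.00045253 -0.00013174  0.00067642] [ 0.13170949 -0.34381989  0.32714211] 0.08536775071975294
```

View pics/side1.png

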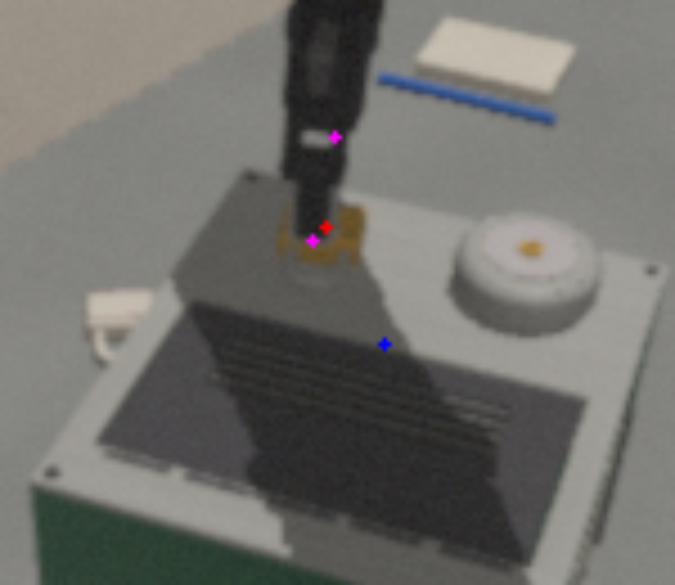

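View pics/top1.png

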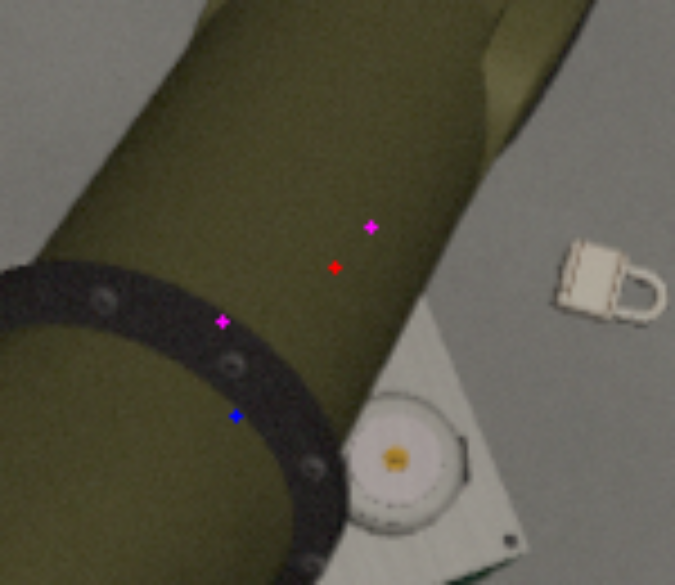

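The side view shows the front fingertip at about (313,238), on its predicted marker, so the model of the open fingertips holds. The disc lock is well clear. Next: lower behind the padlock and nudge it.

```bash
python3 - <<'E'
from h import *
f0=get_state()['contact_force']
for z in(.02,.01,.006):
    t,q=pose(-.014,z,0,-1); ctrl.movel(t,q,max_speed=.06); s=get_state(); print(z,(s['contact_force']-f0).round(2),(s['tcp_pos']-t).round(4))
for x in(-.004,.006,.016,.024):
    t,q=pose(x,.006,0,-1); ctrl.movel(t,q,max_speed=.03); s=get_state(); print(x,(s['contact_force']-f0).round(2),(s['tcp_pos']-t).round(4))
t,q=pose(.012,.006,0,-1); ctrl.movel(t,q,max_speed=.06)
t,q=pose(.012,.06,0,-1); ctrl.movel(t,q)
t,q=pose(.014,.06,20,-1); ctrl.movel(t,q)
s=get_state();print(s['time'],(s['tcp_pos']-t).round(4))
im,d=vision.grab_frame("side");print(models.recognise("side","padlock_mid"))
for p,c in((REAR+U*.024+[0,0,.156],(0,0,255)),([0,-.015,.14],(255,0,0))):
        a=proj("side",frombox(p)); cv2.circle(im,tuple(int(round(v)) for v in a),1,c,-1)
cv2.imwrite("pics/side2.png",cv2.resize(im[70:220,270:420],None,fx=4,fy=4))
E
```

```text
0.02 [ 0.33 -0.93  0.57] [-0.0001 -0.     -0.0003]
0.01 [ 0.97 -1.02  0.02] [-0.0002  0.0001 -0.0005]
0.006 [ 0.92 -1.02 -0.02] [-0.0001  0.0001 -0.0002]
-0.004 [ 0.18 -0.61  1.04] [0.     0.0003 0.0001]
0.006 [0.39 0.15 0.04] [-0.0002  0.0004 -0.    ]
0.016 [ 1.21 -0.12 -0.08] [-0.0001  0.0005 -0.    ]
0.024 [ 0.37 -1.45  0.38] [-0.0002  0.0004 -0.    ]
9.125 [-0.0005  0.0011 -0.0009]
[{'point': [298.8, 167.5], 'p': 0.5}, {'point': [342.9, 165.8], 'p': 0.44}]
```

View pics/side2.png

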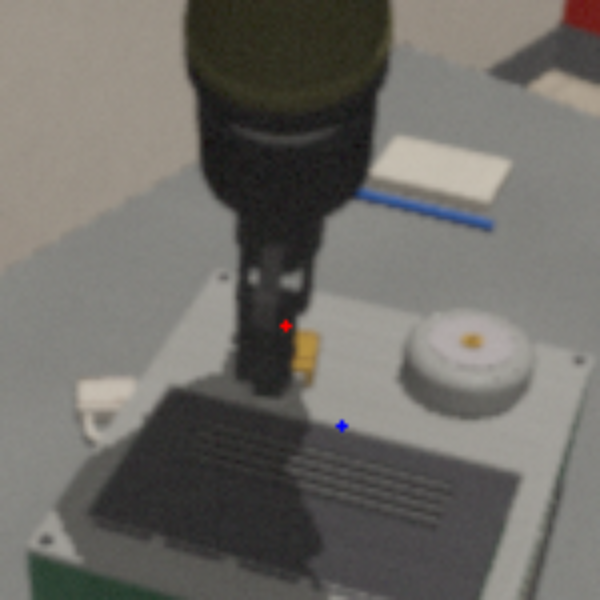

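```bash
python3 - <<'E'
from h import *
im,d,W=cloud("side")
hsv=cv2.cvtColor(im,cv2.COLOR_BGR2HSV);B=tobox(W.reshape(-1,3)).reshape(W.shape)
y=(hsv[...,0]>12)&(hsv[...,0]<32)&(hsv[...,1]>110)&(B[...,2]>.152)&(B[...,2]<.165)&(B[...,0]>.0)&(B[...,1]>-.12)
q=B[y]*1000;print(len(q),q.min(0),q.max(0),q.mean(0)); 
X=np.array([1,0,0]);V=np.array([np.cos(PSI),np.sin(PSI),0])
for e in(0,.033): print((REAR+U*(.024+e)-V*.02)*1000)
E
```

```text
44 [ 23.28064457 -63.17330608 152.96587135] [ 37.66281923 -34.32614108 159.23660817] [ 30.23462759 -45.73995333 156.64265214]
[ 28.8777103  -70.32212681   0.        ]
[ 22.01662451 -38.04325599   0.        ]
```

The padlock moved as predicted: the visible edge is at box x≈23–30, y up to -34 mm, so its centre is at about -50. Now I'll lower the tilted gripper to open the flap.

```bash
python3 - <<'E'
from h import *
f0=get_state()['contact_force']
for z in(.035,.02,.005):
    t,q=pose(.014,z,20,-1); ctrl.movel(t,q,max_speed=.06); ctrl.pause(.15); s=get_state(); print(z,(s['contact_force']-f0).round(2),(s['tcp_pos']-t).round(4))
ctrl.pause(.3);print(s['time'])
im,d,W=cloud("side")
cv2.imwrite("pics/side3.png",cv2.resize(im[70:220,270:420],None,fx=4,fy=4))
E
```

```text
0.035 [ 0.25  0.25 -0.82] [ 0.0002 -0.      0.0003]
0.02 [-0.03  1.8   0.5 ] [0.0003 0.0001 0.0002]
0.005 [-0.35  0.69  1.54] [-0.0002 -0.0002  0.0001]
11.0917
```

View pics/side3.png

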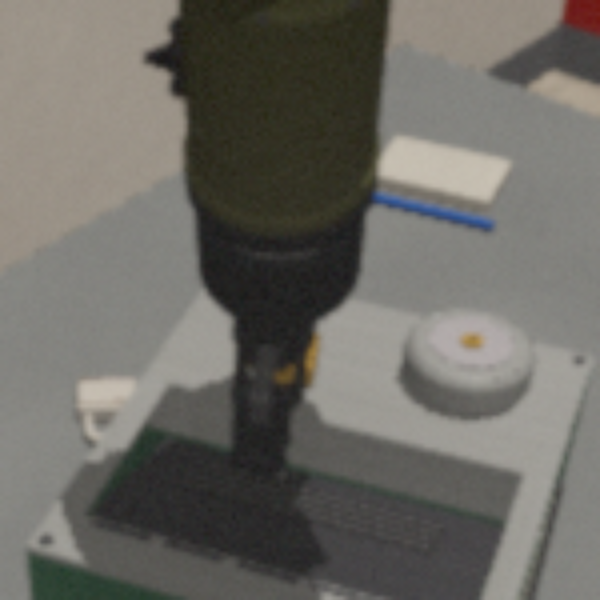

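The flap is open: its edge has dropped and green box wall shows at (130,450) and (400,490). The padlock is still on the shelf at (300,365). I'll measure the flap angle and keep pushing.

```bash
cat >> h.py <<'E'
def flapang():
    im,d,W=cloud("side"); B=tobox(W.reshape(-1,3))
    m=(abs(B[:,0]+.04)<.04)&(B[:,1]>.0)&(B[:,1]<.085)&(B[:,2]>.02)&(B[:,2]<.15)
    b=B[m]; a=np.arctan2(.140-b[:,2],.095-b[:,1]); return len(b),np.median(a),im
E
python3 - <<'E'
from h import *
print(flapang()[:2])
f0=get_state()['contact_force']
for x in(.024,.036,.048,.058):
    t,q=pose(x,.005,20,-1); ctrl.movel(t,q,max_speed=.05); s=get_state(); print(x,(s['contact_force']-f0).round(2),(s['tcp_pos']-t).round(4))
n,a,im=flapang(); print(n,a,s['time'])
cv2.imwrite("pics/side4.png",cv2.resize(im[70:220,270:420],None,fx=4,fy=4))
E
```

```text
(863, np.float64(0.2679147080104518))
0.024 [ 1.24 -2.75  2.08] [ 0.0001 -0.0001  0.0003]
0.036 [ 1.84 -2.58  2.32] [0.0001 0.0002 0.0001]
0.048 [ 1.94 -2.55  1.83] [-0.0001  0.0003 -0.0001]
0.058 [ 3.7  -4.44  0.81] [ 0.0004 -0.0003  0.0002]
475 0.5158348162475916 12.975
```

View pics/side4.png

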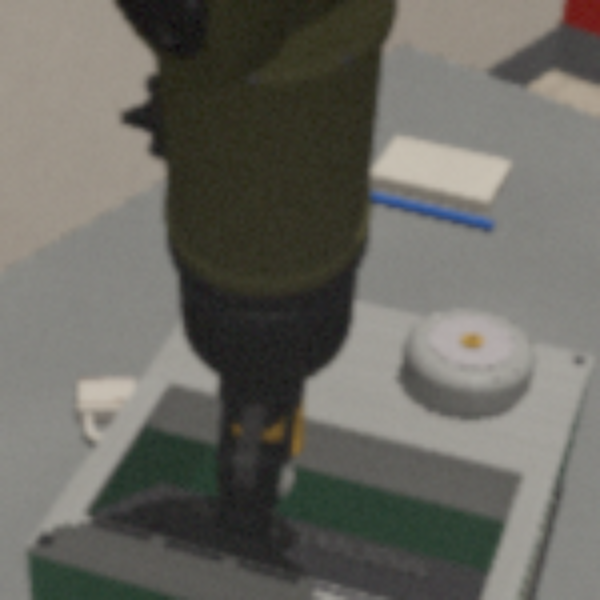

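The flap is at 0.52 rad and the padlock is at the shelf edge, not yet through. I'll tilt a little more about the pusher tip to widen the opening, then push on.

```bash
python3 - <<'E'
from h import *
f0=get_state()['contact_force']
for x,th in((.058,23),(.058,27),(.064,27)):
    t,q=pose(x,.005,th,-1); ctrl.movel(t,q,max_speed=.04); s=get_state(); print(x,(s['contact_force']-f0).round(2),(s['tcp_pos']-t).round(4))
n,a,im=flapang(); print(n,a,s['time'])
cv2.imwrite("pics/side5.png",cv2.resize(im[70:220,270:420],None,fx=4,fy=4))
E
```

```text
0.058 [-1.08 -0.23  0.11] [-0.0004  0.0004 -0.0005]
0.058 [ 1.4  -3.85  3.25] [ 0.0008 -0.0015  0.0011]
0.064 [ 3.02 -8.94 13.19] [ 0.0027 -0.0039  0.0033]
259 0.6362080385282284 13.825
```

View pics/side5.png

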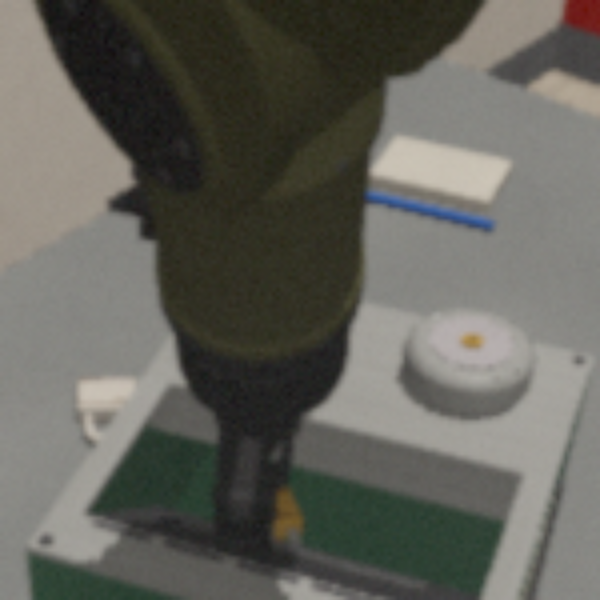

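```bash
python3 - <<'E'
from h import *
ctrl.pause(.3)
n,a,im=flapang(); s=get_state(); print(n,a,s['time'],s['contact_force'],s['wrist_torque'])
_,_,W=cloud("side"); B=tobox(W.reshape(-1,3)).reshape(W.shape)
hsv=cv2.cvtColor(im,cv2.COLOR_BGR2HSV)
y=(hsv[...,0]>10)&(hsv[...,0]<32)&(hsv[...,1]>110)&(B[...,0]>-.05)&(B[...,0]<.1)&(abs(B[...,1])<.1)&(B[...,2]<.165)&(B[...,2]>.02)
q=B[y]*1000; print(len(q),q.min(0) if len(q) else 0,q.max(0) if len(q) else 0, np.median(q,0))
g=(255*(im[130:220,270:420]/255.)**.55).astype(np.uint8)
cv2.imwrite("pics/side6.png",cv2.resize(g,None,fx=5,fy=5,interpolation=cv2.INTER_CUBIC))
E
```

```text
257 0.63679413934602 14.225 [  3.49680717 -13.53574422  14.4374657 ] [-2.05366502 -0.89872524 -0.18790562]
55 [  5.48860164 -76.92550725  20.27016199] [ 45.42800517  73.77340775 161.23441575] [ 35.9169782  -56.65876663  27.02099385]
```

View pics/side6.png

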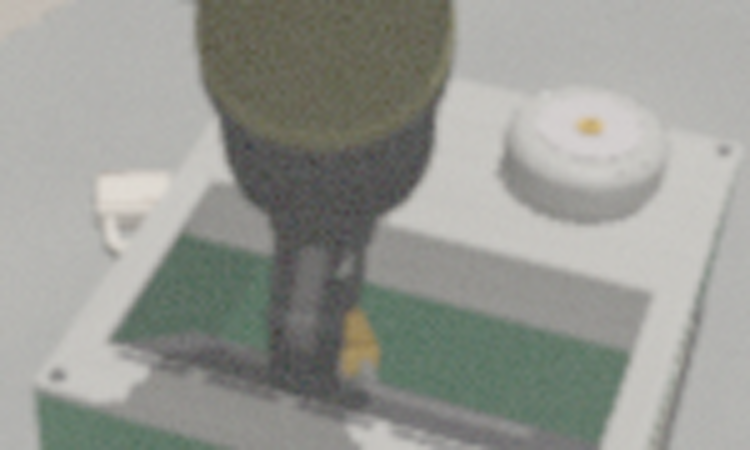

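```bash
python3 - <<'E'
from h import *
im,_,W=cloud("side"); B=tobox(W.reshape(-1,3)).reshape(W.shape)
hsv=cv2.cvtColor(im,cv2.COLOR_BGR2HSV)
y=(hsv[...,0]>10)&(hsv[...,0]<32)&(hsv[...,1]>110)&(B[...,0]>-.05)&(B[...,0]<.1)&(abs(B[...,1])<.1)&(B[...,2]<.13)&(B[...,2]>.0)
v,u=np.where(y); print(len(u),u.min(),u.max(),v.min(),v.max()); print(np.percentile(B[y]*1000,[5,50,95],axis=0).round(0))
E
```

```text
54 339 345 192 204
[[ 28. -76.  18.]
 [ 37. -58.  27.]
 [ 44. -50.  29.]]
```

The yellow pixels at (342,198) are the padlock, at box z≈27 mm on the box floor, with the finger still holding the flap open. I'll withdraw now.

```bash
python3 - <<'E'
from h import *
t,q=pose(.058,.008,27,-1); ctrl.movel(t,q,max_speed=.08)
t,q=pose(.058,.09,27,-1); ctrl.movel(t,q)
s=get_state();print(s['time'],s['contact_force'])
t,q=pose(.03,.17,0,-1); ctrl.movep(t,q)
ctrl.set_joints([-1.056, 0.507, -0.238, 1.5, 0.126, 1.149, -0.155]); ctrl.pause(.3)
s=get_state();print(s['time'],s['contact_force'])
n,a,im=flapang(); print(n,a); cv2.imwrite("pics/side7.png",im)
for k in("padlock_mid","disclock_mid","redkey","pinvise","alknob"): print(k,[(r['p'],r['point']) for r in models.recognise("side",k)])
im,d=vision.grab_frame("top");cv2.imwrite("pics/top7.png",im)
for k in("padlock_mid","disclock_mid","redkey","pinvise","alknob"): print(k,[(r['p'],r['point']) for r in models.recognise("top",k)])
print(get_state()['time'])
E
```

```text
15.275 [-0.35745725  0.12385387 -0.08003657]
18.9667 [-0.10606812  0.36720413  0.41742807]
1278 -0.030131455156503645
padlock_mid [(0.62, [295.8, 168.0])]
disclock_mid [(0.91, [388.1, 158.1]), (0.64, [350.1, 195.0])]
redkey [(0.73, [414.1, 258.0])]
pinvise [(0.54, [344.7, 198.2]), (0.47, [345.0, 307.9])]
alknob [(0.75, [288.1, 268.3]), (0.51, [350.6, 196.2])]
padlock_mid [(0.7, [365.6, 140.0]), (0.7, [431.7, 184.2])]
disclock_mid [(0.76, [389.4, 224.1])]
redkey [(0.59, [354.7, 291.0])]
pinvise [(0.58, [273.3, 275.0]), (0.26, [329.4, 223.1]), (0.25, [266.9, 217.3])]
alknob [(0.48, [266.7, 219.0])]
19.5667
```

View pics/side7.png

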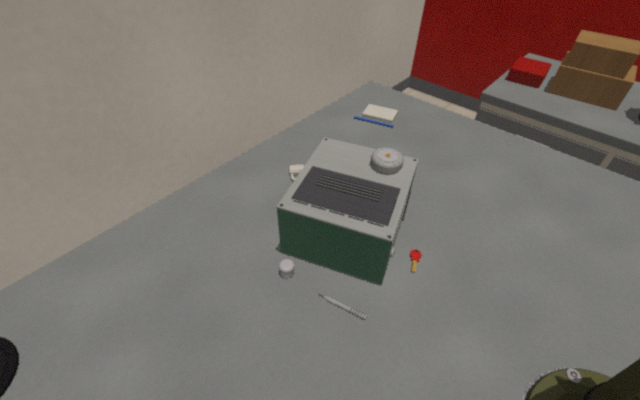

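View pics/top7.png

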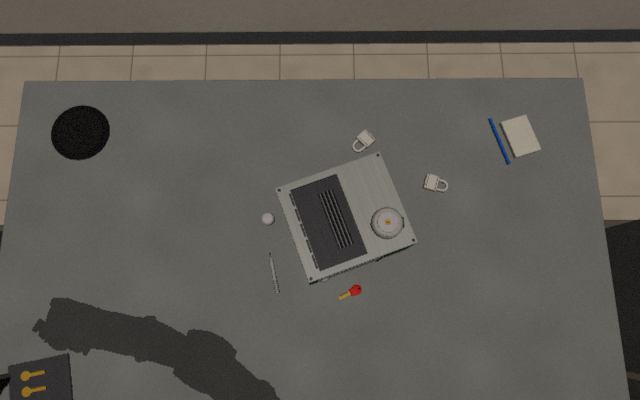

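The shelf is empty, the flap is shut flush, and the other items look unmoved in both views.

```bash
python3 -c "
from station import ticket
print(ticket.close_job())"
```

```text
the job is handed in; nothing more can be done
None
```

The brass padlock is inside the scrap box with the flap shut, and I handed the job in at about 20 s of the 45 s allowed.

**What I did:** I nudged the padlock about 24 mm along the shelf with the open, level gripper. Its flat end was too far back for both fingers to work from its starting place. I then tilted the gripper so one finger pressed the flap down while the other pushed the padlock off the edge, and withdrew straight up.

**Last checks:**
- **Padlock:** before I withdrew, its top was at about 27 mm in the box frame, which puts it lying on the box floor. Afterwards neither camera showed a brass padlock outside the box.
- **Flap:** it read -0.03 rad, which is shut within the error of that measurement, and it looks flush in both pictures.
- **Other items:** the disc lock, key, pin vise and knob look unmoved in both views. The networks' points for them shifted only a few pixels, which is their usual scatter.

**Readings that disagreed:**
- **Flap angle while open:** it read 0.27, 0.52 and 0.64 rad. The last is probably too low, because the picture showed the flap much steeper than that.
- **Force after the drop:** the last bit of pushing met about 14 N, with the tool about 6 mm short of its target. The padlock was already through by then, and I backed off.
- **The drop itself:** I didn't see the padlock fall. I only know it was down while the finger still held the flap open.

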